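# Fit up a bracket on the tilted welding stage

### The job

Get the tilting fixture ready for tacking: lift the steel pin out of the tube at the front of the fixture and stand it upright in the steel cup. Then pick up the lug bracket, tilt it to match the sloped stage by feel, and press it firmly flush on the middle of the stage, square with it, with the lug standing outwards. Finish while still gripping the bracket and holding it pressed there: do not let go, and leave the stage's tilt, the hammer, the jar and the grinding wheel as they are.

Things in the scene. Friction and masses are not known exactly. Their poses are not given: they have to be found in the camera images.
- pin: loose plain steel pin, 12 mm in diameter and 150 mm long, about 0.13 kg; it starts upright in the tube of the fixture, its lower 30 mm inside the tube. Origin at the centre of its lower end, z along its axis towards its upper end
- cup: plain round steel cup, fixed to the work plate, open on top: 54 mm outer diameter at the rim, wall 3 mm, 90 mm tall. It may be narrower at the foot. Origin at the centre of its underside, z up
- cup_in (a point): centre of the cup's inner floor
- bracket: loose bare steel bracket lying on the round work plate: base plate 70 mm (its x) by 60 mm (its y), 8 mm thick, with one upright lug in the middle, 44 mm long (x), 10 mm thick (y), its top 44 mm above the underside. About 0.36 kg. Origin at the centre of its flat underside, z out of the base plate along the lug
- fixture: grey tilting fixture fixed to the work plate: base 200 mm (its x) by 160 mm (its y), 12 mm thick. Upright tube for the pin, 23 mm outer and 15 mm inner diameter, 30 mm tall on the base, at x = -70 mm. Hinge line of the stage along y at x = -40 mm, 50 mm above the underside. Side posts at y = +-68 mm, up to 87 mm above the underside. Origin at the centre of the base's underside, x towards the stage's raised edge, z up
- stage: bare aluminium tilting stage of the fixture, 120 by 120 mm, hinged at its low edge and locked by stiff friction (about 8 N m) at a slope that differs each time, 17 to 40 degrees from level. Origin on the hinge line, x up the slope, y along the hinge, z the outward normal of its face
- stage_face (a point): centre of the stage's upper face (60 mm up the slope from the hinge, 6 mm out from it), with the axes of the stage: x up the slope, z the outward normal of the face
- hammer: bystander: loose hammer lying on the far side of the work plate
- jar: bystander: white jar, 60 mm in diameter and 85 mm tall; origin at the centre of its underside
- wheel: bystander: orange-red grinding wheel lying flat, 100 mm in diameter, 10 mm thick; origin at the centre of its underside
- tab: bystander: upright steel tab welded fast to the work plate near the robot, 60 mm wide, 8 mm thick, 45 mm tall
- workplate: round fixed steel work plate, 800 mm in diameter, on which everything stands; origin at the centre of its underside, its top is 10 mm above the table
Things that resemble listed ones, but are neither listed nor needed, are in the scene too. What is shaped like the bracket but brown or yellow is not meant.

How it is judged:
By the outcome, as a careful person would: the job done as asked, in the order asked, and still so for the second after the job is handed in, while the arm keeps its last pose, push and grip.
It also fails if it takes over 70 s, if anything falls off the work surface, if the arm or the gripper's body presses on something with over 40 N, if the wrist force passes 120 N, or if a joint passes its speed limit or range.

### The arm

A 6-joint arm with a two-finger parallel gripper is mounted at the origin on the work surface. World frame = base frame: x ahead of the robot, y to its left, z up, the work surface at z = 0. Lengths are in m, angles in degrees, forces in N, time in s.
With the tool pointing down it reaches from about 0.25 to 0.725 m from the base axis. Payload 9.7 kg.
Tool frame: the origin (TCP) lies between the finger pads; the fingertips stand 11 mm ahead of it and the grasp point (between the pads) lies 8 mm behind it; y points along the fingers, x is the direction in which the jaws open and shut, and the axes are right-handed (so a half turn about y gives the same grasp; the last joint's range is limited). The gripper opens to 85 mm and grips with 20 to 120 N. Pads are 22 mm wide; open, the fingers measure 114 mm over their backs; the gripper's body (76 mm by 85 mm) begins 54 mm behind the grasp point. The pads swing forward as they close: fully open they stand 13 mm farther back than shut.
Start: joints at [65.604, 4.979, 10.078, 95.1, 0, 90], TCP at [0.227, 0.501, 0.242] pointing down, gripper open.
Joint ranges: [-179.16, 179.16], [-48.56, 103.87], [-65.8, 70.77], [-126.05, 130.52], [-82.76, 87.17], [-180, 180]. Speed limits (degrees/s): [127.2, 127.2, 147.25, 180, 180, 180].

### API

Orientations are given as [roll, pitch, yaw] about the fixed x, y, z axes, in that order (R = Rz(yaw) Ry(pitch) Rx(roll)).
In Python, from workcell import bot, vision gives the robot as it stands. The module is installed in compiled form; this text tells all that it offers.
- The arm moves only by the shell command python3 -m crank 'ROWS' [OPENING] [FORCE]. ROWS is text: rows parted by semicolons, each of 6 numbers parted by spaces: the shift along the tool's x, y, z in m, then the turn, a rotation vector about the tool's x, y, z in rad. A call has 1 to 8 rows; each row is the pose to reach, as a shift and turn from the pose commanded when the call began, along the tool's axes at that moment; what a row does not reach only later rows make up. A row lasts 1/10 s, in which the tool goes at most 50 mm and 8.59 degrees, less where a joint would pass 70% of its speed; a pose out of reach is approached as far as the arm can. A call with a gripper value outside its range is refused whole. OPENING is the gripper's target within -1 to 1 (shut at 1, half-way at 0, fully open at -1), set as the call begins (- or left out, the last holds). The fingers move at their own pace and stop on an object; FORCE is the grip in N (left out, the last holds). Time passes only in rows, so rows that repeat a pose let the fingers close. It gives the time, the measured TCP pose, the force and the opening at its end, in the units of the state.
- bot.get_obs(): the state, without advancing time (a new reading comes with each control period).
- vision.camera(name): name is "scene" or "top" or "wrist"; returns the picture (400x640x3 uint8, red, green, blue); there is no depth.
- vision.get_calibration(name): a dict with "fx", "fy", "cx", "cy" (pixels), "rvec" (rotation vector, rad) and "tvec" (3), from world to camera coordinates, as OpenCV has them. Camera axes: x right, y down, z forward; pixel columns grow to the right and rows downward; lengths in m; the calibration is good to about 2 mm. A picture is of the moment at which its call begins: read the wrist's pose just before it. get_calibration takes no time and is no camera call; for the wrist camera it gives the pose at the moment of the call.
- bot.job_done(): hands the job in, once; it reports no verdict.
The state is a dict: "time": time; "q": joint angles; "qd": joint speeds; "joint_efforts": joint torques, N m; "ee_pos": TCP position; "tcp_rot": TCP orientation; "wrist_force": force on the tool from outside, world axes, zero at the start; "torque": the same for the moment, N m; "opening": finger opening in m.
Only numpy, scipy, OpenCV 4.12 (cv2) and the standard library are available. Lean on these libraries where they do the work, as an engineer would, in place of code of your own. Each camera call takes 0.05 s, during which the arm holds its last target. There are 200 camera calls.

## Working session

There is one attempt and no reset: what is moved stays moved. The work goes in short steps, Python scripts to look and compute and a shell command to move; the robot and the scene stay as the last step left them, time stands still between calls to the robot, and variables do not carry over. Pictures are saved under pics/ and viewed, about 8 in all and at most 12, crops included, and the job is handed in when it is done.

```bash
mkdir -p pics; cat > h.py <<'E'
import numpy as np, cv2
from scipy.spatial.transform import Rotation as Ro
from workcell import bot, vision
def cal(n):
    c=vision.get_calibration(n); K=np.array([[c['fx'],0,c['cx']],[0,c['fy'],c['cy']],[0,0,1.]])
    R=cv2.Rodrigues(np.array(c['rvec'],float))[0]; return K,R,np.array(c['tvec'],float).ravel()
def ray(C,p):
    K,R,t=C; return -R.T@t, R.T@np.linalg.solve(K,[p[0],p[1],1.])
def onz(C,p,z):
    o,d=ray(C,p); return o+d*(z-o[2])/d[2]
def tri(C1,p1,C2,p2):
    o,d=ray(C1,p1);a,b=ray(C2,p2); s=np.linalg.lstsq(np.c_[d,-b],a-o,rcond=None)[0]
    x,y=o+d*s[0],a+b*s[1]; return (x+y)/2,np.linalg.norm(x-y)
def proj(C,X):
    K,R,t=C; q=K@(R@np.array(X,float)+t); return q[:2]/q[2]
def tool():
    o=bot.get_obs(); return np.array(o['ee_pos']),Ro.from_euler('xyz',o['tcp_rot'],degrees=True)
def snap(n,f):
    C=cal(n); im=vision.camera(n); cv2.imwrite('pics/'+f+'.png',im[:,:,::-1]); return C,im
def delta(p,R=None):
    "shift and rotvec in tool axes to reach world p, R"
    p0,R0=tool(); print('shift',np.round(R0.inv().apply(np.array(p)-p0),4),'turn',np.round((R0.inv()*R).as_rotvec(),4) if R is not None else '')
E
python3 - <<'E'
from h import *
print(bot.get_obs())
a=snap('scene','s0')[1];b=snap('top','t0')[1]
np.save('dummy.npy',0)
cv2.imwrite('pics/both.png',cv2.resize(np.vstack([a,b]),(480,600))[:,:,::-1])
for n in('scene','top','wrist'): 
    C=cal(n);print(n,np.round(C[0][[0,1,0,1],[0,1,2,2]],1),np.round(-C[1].T@C[2],3),np.round(C[1][2],3))
E
```

```text
{'time': 0.0, 'q': array([6.56037056e+01, 5.01095474e+00, 1.00346001e+01, 9.50989551e+01,
       2.21960912e-03, 9.00015035e+01]), 'qd': array([ 0.04145509,  0.0490524 ,  0.00337491,  0.11011913,  0.12020093,
       -0.02278518]), 'joint_efforts': array([ 1.48622985e-03, -5.20391572e+01,  4.64797568e+01,  1.64684089e-02,
        1.69739992e-04, -2.75153127e-05]), 'ee_pos': array([0.22707875, 0.50070409, 0.24158576]), 'tcp_rot': array([-8.99977824e+01,  7.53097690e-02,  6.56022021e+01]), 'wrist_force': array([ 0.47196909,  0.96416884, -0.01181419]), 'torque': array([-0.05752182,  0.01383977,  0.02900396]), 'opening': 0.08553937493224155}
scene [508.3 508.3 319.5 198.8] [1.484 0.394 0.983] [-0.681 -0.39  -0.62 ]
top [506.3 506.3 317.7 194. ] [ 0.399 -0.167  1.495] [ 0.048  0.004 -0.999]
wrist [290.6 290.6 321.7 203. ] [0.154 0.534 0.374] [ 0.284 -0.13  -0.95 ]
```

View pics/s0.png

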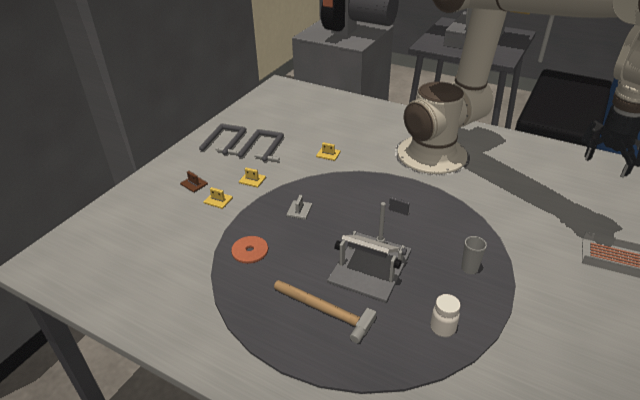

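View pics/t0.png

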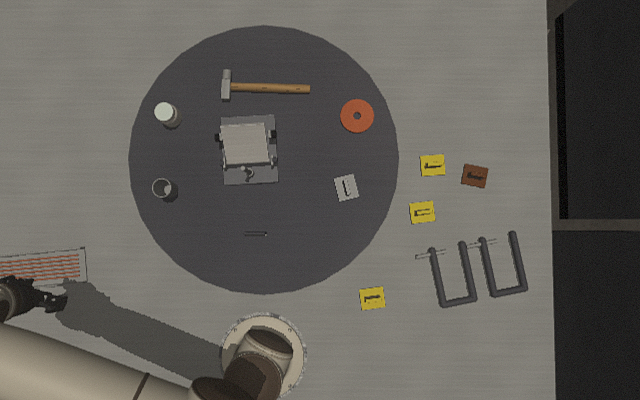

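Candidates for the bracket, as top pixels: grey (346,187), yellow (432,165), (422,212), (372,298), brown (475,176). The grey one at (346,187), scene (299,207), fits the description. The pin is at scene (382,205), the cup at top (165,188), the jar at top (165,112). The close crop will check these.

```bash
python3 - <<'E'
from h import *
b=cv2.imread('pics/t0.png');a=cv2.imread('pics/s0.png')
c=cv2.resize(b[100:215,145:365],None,fx=3.6,fy=3.6,interpolation=cv2.INTER_CUBIC)
d=cv2.resize(a[180:300,280:500],None,fx=3.6,fy=3.6,interpolation=cv2.INTER_CUBIC)
cv2.imwrite('pics/c0.png',np.vstack([c[:, :790],d[:, :790]])[:846])
cv2.imwrite('pics/c0.png',cv2.resize(cv2.imread('pics/c0.png'),(560,600)))
T=cal('top');S=cal('scene')
for n,p,z in(('bracket',(346,187),.02),('cuprim',(162,187),.1),('fixc',(249,150),.02),('tab',(256,234),.055)): print(n,onz(T,p,z).round(3))
print('cup scene',onz(S,(475,241),.1).round(3))
hsv=cv2.cvtColor(b,cv2.COLOR_BGR2HSV)
roi=b[165:210,325:370].max(2)
m=(roi>120).astype(np.uint8);r=cv2.minAreaRect(np.argwhere(m)[:,::-1].astype(np.float32));print(r)
bx=cv2.boxPoints(r)+[325,165];print(np.array([onz(T,p,.018)[:2] for p in bx]).round(4))
E
```

```text
bracket [ 0.491 -0.244  0.02 ]
cuprim [0.486 0.268 0.1  ]
fixc [0.6  0.04 0.02]
tab [0.355 0.013 0.055]
cup scene [0.481 0.268 0.1  ]
((20.911767959594727, 22.14706039428711), (24.01102638244629, 20.130455017089844), 75.96376037597656)
[[ 0.5179 -0.2069]
 [ 0.5322 -0.2641]
 [ 0.464  -0.2809]
 [ 0.4497 -0.2238]]
```

View pics/c0.png

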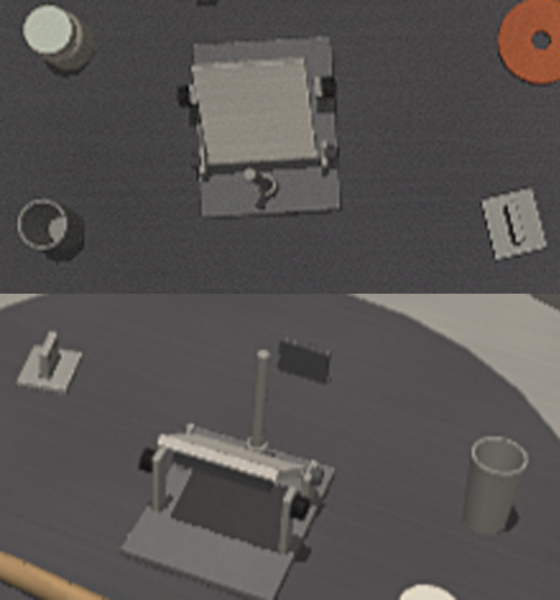

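The crop confirms the bare grey bracket, at about (515,222) in the crop. The tube and pin are on the robot side of the fixture, and the stage rises away from the robot. The cup is open at (43,225).

```bash
python3 - <<'E'
from h import *
T=cal('top');S=cal('scene')
t=lambda x,y:(x/2.552+145,y/2.552+100)
s=lambda x,y:(x/2.552+280,(y-293.6)/2.552+180)
pt,e=tri(T,t(249,174),S,s(263,354));print('pintop',pt.round(4),e)
base=np.array([onz(T,t(*p),.022)[:2] for p in((193,43),(330,37),(340,208),(203,216))]);print(base.round(3),base.mean(0).round(4))
for i in range(4): d=base[(i+1)%4]-base[i];print(np.hypot(*d).round(3),np.degrees(np.arctan2(d[1],d[0])).round(1))
for a,b in(((190,63),(278,478)),((303,57),(162,437))):print('stage far',*tri(T,t(*a),S,s(*b)))
print('cup foot scene',onz(S,s(490,528),.01))
# wrist cam in tool frame
p,R=tool();W=cal('wrist');print('cam in tool',R.inv().apply(-W[1].T@W[2]-p).round(3),'axes',R.inv().apply(W[1]).round(2).tolist())
# go: above pin
Rd=lambda yaw:Ro.from_euler('xyz',[-90,0,yaw],degrees=True)
for yaw in(0,90): print(yaw);delta([pt[0],pt[1],.3],Rd(yaw))
E
```

```text
pintop [0.5318 0.035  0.1694] 0.0011164007230037632
[[ 0.698  0.124]
 [ 0.704 -0.034]
 [ 0.507 -0.046]
 [ 0.498  0.11 ]] [0.6018 0.0383]
0.158 -87.5
0.198 -176.4
0.157 93.3
0.2 3.8
stage far [0.65332609 0.10447985 0.13426527] 0.00019421125154497567
stage far [ 0.65837567 -0.01498904  0.13832348] 0.0024838812930089633
cup foot scene [0.49715947 0.28011873 0.01      ]
cam in tool [-0.    -0.132  0.08 ] axes [[1.0, -0.0, -0.0], [-0.0, -0.31, -0.95], [-0.0, 0.95, -0.31]]
0
shift [-0.2984 -0.058  -0.4698] turn [ 6.000e-04  1.145e+00 -1.000e-03]
90
shift [-0.2984 -0.058  -0.4698] turn [-2.000e-04 -4.258e-01 -1.100e-03]
```

```bash
python3 -m crank '-.298 -.058 -.47 0 -.426 0;-.298 -.058 -.47 0 -.426 0;-.298 -.058 -.47 0 -.426 0;-.298 -.058 -.47 0 -.426 0;-.298 -.058 -.47 0 -.426 0;-.298 -.058 -.47 0 -.426 0;-.298 -.058 -.47 0 -.426 0;-.298 -.058 -.47 0 -.426 0' -1 40
python3 - <<'E'
from h import *
print(bot.get_obs()['q'].round(1)); p,R=tool();print(p.round(4),R.as_euler('xyz',degrees=True).round(2))
for y in(93,90,60): print(y);delta([.532,.035,.28],Ro.from_euler('xyz',[-90,0,y],degrees=True))
E
```

```text
time: 0.9
ee_pos: [0.4409, 0.174, 0.2829]
tcp_rot: [-90.0, -0.0, 90.0]
wrist_force: [0.4, 0.9, 0.3]
opening: 0.0856
[21.5 -4.3  5.3 99.6  0.  21.5]
[0.4409 0.174  0.2829] [-90.    -0.    90.02]
93
shift [-0.139   0.0029 -0.0911] turn [-0.     -0.0521  0.    ]
90
shift [-0.139   0.0029 -0.0911] turn [-0.      0.0003  0.    ]
60
shift [-0.139   0.0029 -0.0911] turn [-0.      0.5239  0.    ]
```

```bash
python3 -m crank '-.139 .003 -.091 0 -.052 0;-.139 .003 -.091 0 -.052 0;-.139 .003 -.091 0 -.052 0;-.139 .003 -.091 0 -.052 0;-.139 .003 -.091 0 -.052 0;-.139 .003 -.091 0 -.052 0'
python3 - <<'E'
from h import *
p,R=tool();print(p.round(4),R.as_euler('xyz',degrees=True).round(2))
W,im=snap('wrist','w1')
for n,X in(('pintop',(.5318,.035,.172)),('tube',(.532,.035,.052)),('tcp',p),('stagefar+',(.653,.104,.134)),('stagefar-',(.658,-.015,.138))): print(n,proj(W,X).round(0))
E
```

```text
time: 1.5
ee_pos: [0.5309, 0.0373, 0.2795]
tcp_rot: [-89.9, -0.0, 93.0]
wrist_force: [-0.8, 0.0, 0.1]
opening: 0.0853
[0.5309 0.0373 0.2795] [-8.995e+01 -2.000e-02  9.296e+01]
pintop [319. 205.]
tube [320. 175.]
tcp [322. 270.]
stagefar+ [375. 299.]
stagefar- [269. 301.]
```

View pics/w1.png

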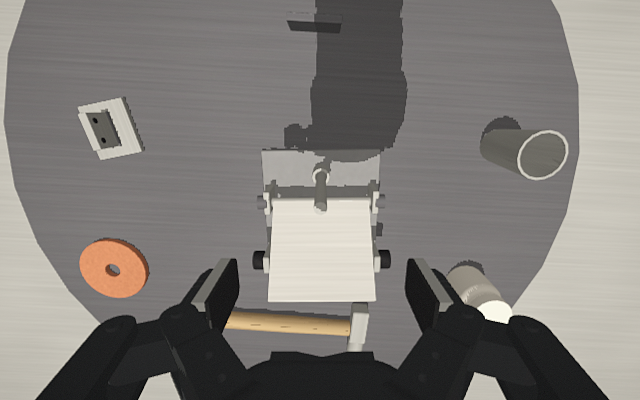

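The pin top is at about (320,207) and the tube at (320,176), both as predicted. The stage corners are (272,199), (371,199), (268,301) and (376,301), and the cup rim is centred at about (543,155). The bracket base corners are (79,105), (125,96), (145,152) and (100,160).

```bash
python3 - <<'E'
from h import *
W=cal('wrist');T=cal('top');p,R=tool()
print('pin',onz(W,(320,206),.172).round(4),'cup',onz(W,(543,155),.1).round(4))
c=np.array([onz(W,q,.018)[:2] for q in((79,105),(125,96),(145,152),(100,160))]);print(c.round(3),c.mean(0).round(4))
for i in range(4): d=c[(i+1)%4]-c[i];print(np.hypot(*d).round(3),np.degrees(np.arctan2(d[1],d[0])).round(1))
t=lambda x,y:(x/2.552+145,y/2.552+100)
for a,b in(((190,63),(376,301)),((303,57),(268,301)),((318,158),(272,199)),((203,168),(371,199))):
  X,e=tri(T,t(*a),W,b);print('stage',X.round(4),round(e,4))
delta([.5315,.035,.137]) 
E
```

```text
pin [0.5323 0.0362 0.172 ] cup [0.4867 0.2731 0.1   ]
[[ 0.464 -0.278]
 [ 0.45  -0.217]
 [ 0.52  -0.201]
 [ 0.534 -0.264]] [ 0.4918 -0.24  ]
0.062 103.0
0.072 12.5
0.064 -77.3
0.072 -169.0
stage [0.6527 0.1042 0.1378] 0.001
stage [ 0.6592 -0.0159  0.1373] 0.0001
stage [ 0.5612 -0.0241  0.0645] 0.0035
stage [0.5447 0.0945 0.1026] 0.002
shift [-0.0029  0.1428 -0.0006] turn
```

```bash
python3 -m crank '-.002 .05 -.0015 0 0 0;-.002 .09 -.0015 0 0 0;-.002 .125 -.0015 0 0 0;-.002 .143 -.0015 0 0 0;-.002 .143 -.0015 0 0 0;-.002 .143 -.0015 0 0 0'
python3 -m crank '0 0 0 0 0 0;0 0 0 0 0 0;0 0 0 0 0 0;0 0 0 0 0 0;0 0 0 0 0 0;0 0 0 0 0 0;0 0 0 0 0 0;0 0 0 0 0 0' 1 60
```

```text
time: 2.15
ee_pos: [0.5327, 0.0361, 0.1379]
tcp_rot: [-90.0, -0.0, 93.1]
wrist_force: [-0.5, 0.1, -0.0]
opening: 0.0851
time: 2.95
ee_pos: [0.533, 0.0351, 0.1371]
tcp_rot: [-90.0, -0.0, 93.0]
wrist_force: [-1.0, 1.4, 3.8]
opening: 0.0102
```

```bash
python3 -m crank '0 -.008 0 0 0 0;0 -.02 0 0 0 0;0 -.035 0 0 0 0;0 -.05 0 0 0 0;0 -.08 0 0 0 0;0 -.11 0 0 0 0;0 -.13 0 0 0 0;0 -.13 0 0 0 0'
python3 - <<'E'
from h import *
W,im=snap('wrist','w2'); p,R=tool(); print(p.round(4),bot.get_obs()['opening'])
S,b=snap('scene','s2')
g=p-R.apply([0,.008,0])
print('expect top',proj(S,g+[0,0,.027]),'bot',proj(S,g-[0,0,.123]))
c=proj(S,g-[0,0,.05]).astype(int); x0,y0=c[0]-75,c[1]-75
A=cv2.resize(b[y0:y0+150,x0:x0+150],(600,600),interpolation=cv2.INTER_CUBIC)
cv2.imwrite('pics/p1.png',A[:,:,::-1]);print(x0,y0)
delta([.4845,.271,p[2]],Ro.from_euler('xyz',[-90,0,93],degrees=True))
E
```

```text
time: 3.75
ee_pos: [0.5338, 0.035, 0.2708]
tcp_rot: [-90.3, 0.0, 93.0]
wrist_force: [-0.0, -0.4, -1.8]
opening: 0.0103
[0.5335 0.035  0.2685] 0.010502071321472309
expect top [386.49300624 160.11117359] bot [382.65039879 208.85936449]
309 111
shift [ 0.2382 -0.0016  0.0362] turn [ 0.0007 -0.0002 -0.    ]
```

View pics/p1.png

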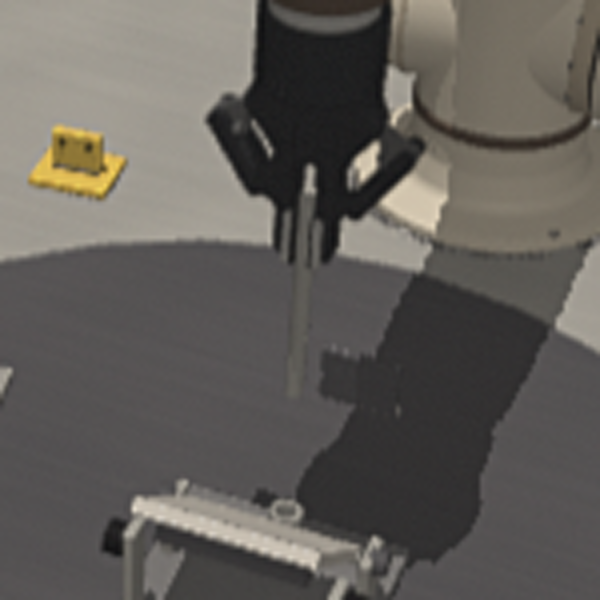

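```bash
python3 -m crank '.04 -.0 .006 0 0 0;.08 0 .012 0 0 0;.12 0 .018 0 0 0;.16 0 .024 0 0 0;.2 0 .03 0 0 0;.237 0 .036 0 0 0;.237 0 .036 0 0 0;.237 0 .036 0 0 0'
python3 - <<'E'
from h import *
W,im=snap('wrist','w3'); p,R=tool(); print(p.round(4),bot.get_obs()['q'].round(1))
S,b=snap('scene','s3')
g=p-R.apply([0,.008,0])
for n,z in(('top',.027),('bot',-.123)): print(n,'wrist',proj(W,g+[0,0,z]).round(0),'scene',proj(S,g+[0,0,z]).round(0))
print('rim .1', [proj(C,(.485,.27,.1)).round(0) for C in(W,S)])
A=cv2.resize(im[80:320,200:440],(600,600),interpolation=cv2.INTER_CUBIC)
cv2.imwrite('pics/p2.png',A[:,:,::-1])
B=cv2.resize(b[120:280,400:560],(600,600),interpolation=cv2.INTER_CUBIC)
cv2.imwrite('pics/p2s.png',B[:,:,::-1])
E
```

```text
time: 4.65
ee_pos: [0.4839, 0.2703, 0.2652]
tcp_rot: [-89.9, 0.1, 93.1]
wrist_force: [1.1, -0.2, -1.2]
opening: 0.0103
[0.4842 0.2695 0.2657] [29.1  6.3 14.1 97.9 -0.  26.1]
top wrist [321. 318.] scene [491. 177.]
bot wrist [321. 203.] scene [479. 227.]
rim .1 [array([322., 189.]), array([475., 242.])]
```

View pics/p2.png

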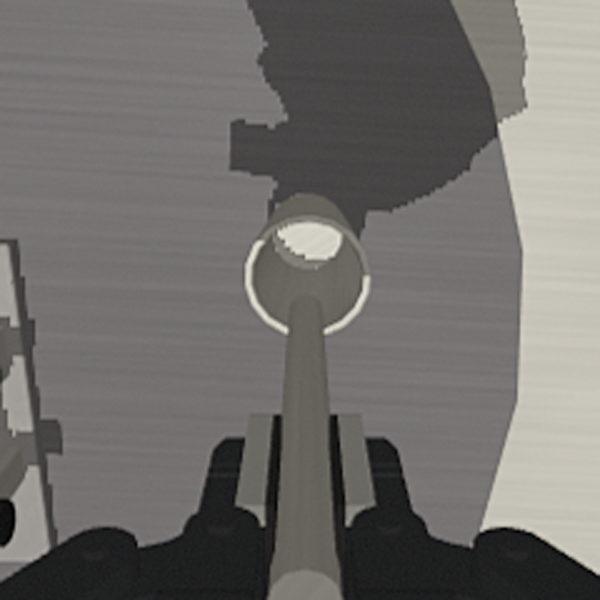

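View pics/p2s.png

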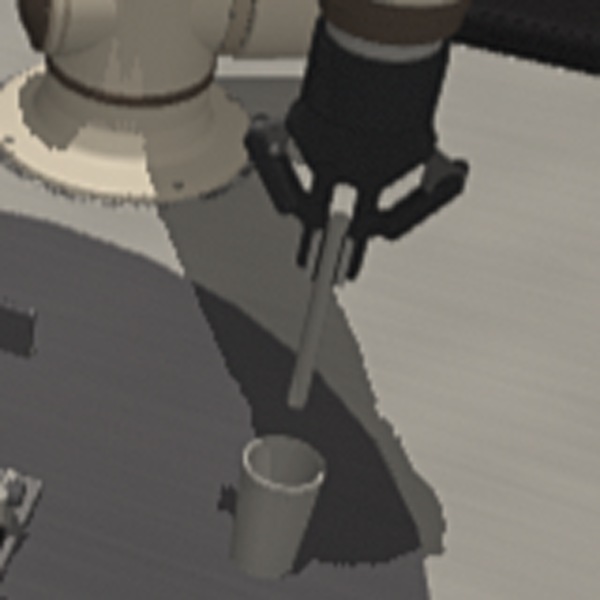

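The pin is vertical in the jaws, its lower end at wrist px (323,202) against (321,203) predicted. The cup rim is centred at wrist px (323,190), so the cup is about 1–2 mm off my estimate.

```bash
python3 - <<'E'
from h import *
W=cal('wrist');c=onz(W,(323.3,190.4),.1);b=onz(W,(322.6,202.5),.151);print(c,b)
p,R=tool();delta(p+np.r_[(c-b)[:2],0])
E
```

```text
[0.48793103 0.27062112 0.1       ] [0.48490467 0.26957248 0.151     ]
shift [ 0.0009 -0.     -0.0031] turn
```

```bash
python3 -m crank '.001 0 -.003 0 0 0;.001 .03 -.003 0 0 0;.001 .06 -.003 0 0 0;.001 .09 -.003 0 0 0;.001 .11 -.003 0 0 0;.001 .125 -.003 0 0 0;.001 .128 -.003 0 0 0;.001 .128 -.003 0 0 0'
python3 -m crank '0 .001 0 0 0 0;0 .002 0 0 0 0;0 .003 0 0 0 0;0 .004 0 0 0 0;0 .004 0 0 0 0'
python3 -m crank '0 .001 0 0 0 0;0 .002 0 0 0 0;0 .003 0 0 0 0;0 .003 0 0 0 0'
```

```text
time: 5.55
ee_pos: [0.4878, 0.2706, 0.1391]
tcp_rot: [-90.0, -0.0, 93.0]
wrist_force: [0.2, -0.0, -1.3]
opening: 0.0103
time: 6.05
ee_pos: [0.4875, 0.271, 0.1348]
tcp_rot: [-90.0, -0.0, 93.0]
wrist_force: [-0.6, -0.4, -0.6]
opening: 0.0104
time: 6.45
ee_pos: [0.4874, 0.2709, 0.1316]
tcp_rot: [-90.0, 0.0, 93.0]
wrist_force: [0.3, -0.8, -1.2]
opening: 0.0104
```

```bash
python3 -m crank '0 .0005 0 0 0 0;0 .001 0 0 0 0;0 .0015 0 0 0 0;0 .0015 0 0 0 0'
python3 -m crank '0 .0005 0 0 0 0;0 .001 0 0 0 0;0 .0015 0 0 0 0;0 .0015 0 0 0 0'
python3 -m crank '0 .0005 0 0 0 0;0 .001 0 0 0 0;0 .001 0 0 0 0'
```

```text
time: 6.85
ee_pos: [0.4875, 0.271, 0.1302]
tcp_rot: [-90.0, -0.0, 93.0]
wrist_force: [0.9, -0.7, -0.9]
opening: 0.0105
time: 7.25
ee_pos: [0.4876, 0.271, 0.1292]
tcp_rot: [-90.0, -0.0, 93.0]
wrist_force: [-0.4, -1.0, 1.6]
opening: 0.0104
time: 7.55
ee_pos: [0.4879, 0.2711, 0.1291]
tcp_rot: [-90.1, -0.0, 93.0]
wrist_force: [-1.1, 0.0, 7.8]
opening: 0.0103
```

Contact with the floor. I'll ease the load, then open in stages.

```bash
python3 -m crank '0 -.0007 0 0 0 0;0 -.0007 0 0 0 0' 
python3 -m crank '0 0 0 0 0 0;0 0 0 0 0 0;0 0 0 0 0 0' .7 20
python3 -m crank '0 0 0 0 0 0;0 0 0 0 0 0;0 0 0 0 0 0;0 0 0 0 0 0' .2
python3 - <<'E'
from h import *
W,im=snap('wrist','w4'); p,R=tool();print(p.round(4))
print(proj(W,[.488,.271,.163]).round(0),proj(W,[.488,.271,.1]).round(0))
cv2.imwrite('pics/p3.png',cv2.resize(im[80:360,180:460],(560,560))[:,:,::-1])
E
```

```text
time: 7.75
ee_pos: [0.4877, 0.2711, 0.1291]
tcp_rot: [-90.0, -0.0, 93.0]
wrist_force: [-0.8, -1.4, 5.8]
opening: 0.0106
time: 8.05
ee_pos: [0.4874, 0.2709, 0.1281]
tcp_rot: [-90.0, 0.0, 93.0]
wrist_force: [0.5, -0.7, -0.4]
opening: 0.013
time: 8.45
ee_pos: [0.4875, 0.271, 0.1284]
tcp_rot: [-90.0, 0.0, 93.0]
wrist_force: [0.5, -0.0, 0.5]
opening: 0.0342
[0.4875 0.271  0.1285]
[323. 317.] [322. 246.]
```

View pics/p3.png

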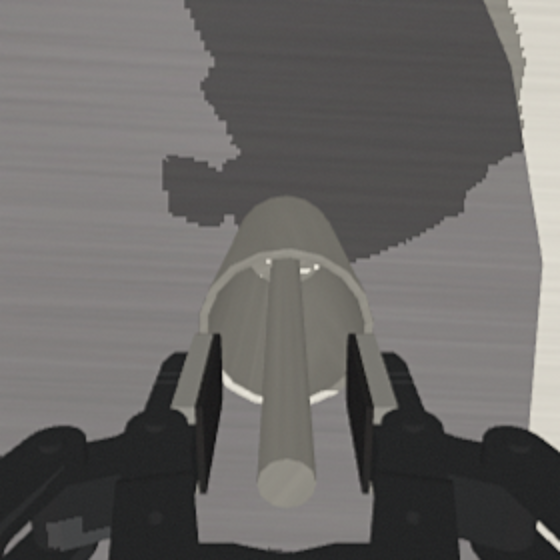

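The pin stands upright and free, its top at full-image (323,321) against (323,317) predicted. I'll lift clear and go to the bracket.

```bash
python3 -m crank '0 -.01 0 0 0 0;0 -.03 0 0 0 0;0 -.06 0 0 0 0;0 -.1 0 0 0 0;0 -.14 0 0 0 0;0 -.14 0 0 0 0' 
python3 -m crank '-.05 0 0 0 0 0;-.1 0 0 0 0 0;-.15 0 0 0 0 0;-.2 0 0 0 0 0;-.25 0 0 0 0 0;-.3 0 0 0 0 0;-.35 0 0 0 0 0;-.4 0 0 0 0 0' -1
python3 - <<'E'
from h import *
p,R=tool();print(p.round(4))
delta([.4915,-.242,.25],Ro.from_euler('xyz',[-90,0,103],degrees=True))
E
```

```text
time: 9.1
ee_pos: [0.4885, 0.2715, 0.2752]
tcp_rot: [-90.4, -0.2, 93.0]
wrist_force: [0.1, 1.2, 0.3]
opening: 0.0341
time: 9.9
ee_pos: [0.508, -0.1305, 0.269]
tcp_rot: [-90.0, 0.0, 93.0]
wrist_force: [1.9, 1.5, 0.2]
opening: 0.0858
[ 0.508  -0.1305  0.269 ]
shift [-0.1104  0.019   0.0223] turn [ 0.0007 -0.1747 -0.0002]
```

```bash
python3 -m crank '-.11 .019 .022 0 -.175 0;-.11 .019 .022 0 -.175 0;-.11 .019 .022 0 -.175 0;-.11 .019 .022 0 -.175 0;-.11 .019 .022 0 -.175 0;-.11 .019 .022 0 -.175 0'
python3 - <<'E'
from h import *
W,im=snap('wrist','w5'); p,R=tool();print(p.round(4),R.as_euler('xyz',degrees=True).round(1),bot.get_obs()['q'].round(0))
Rb=Ro.from_euler('z',13,degrees=True)
for z,q in((.018,(35,30)),(.054,(22,5))): print([proj(W,np.array([.4915,-.242,0])+Rb.apply([sx*q[0]/1000,sy*q[1]/1000,z])).round(0).tolist() for sx,sy in((1,1),(1,-1),(-1,-1),(-1,1))])
cv2.imwrite('pics/p4.png',cv2.resize(im[60:320,190:450],(572,572),interpolation=cv2.INTER_CUBIC)[:,:,::-1])
E
```

```text
time: 10.5
ee_pos: [0.4924, -0.2386, 0.25]
tcp_rot: [-90.0, 0.0, 103.1]
wrist_force: [0.1, -0.2, 0.0]
opening: 0.0854
[ 0.4925 -0.2384  0.25  ] [-90.    0.  103.1] [-26.   5.  11.  96.   0. -39.]
[[342.0, 198.0], [297.0, 198.0], [295.0, 144.0], [344.0, 144.0]]
[[323.0, 197.0], [315.0, 197.0], [315.0, 160.0], [324.0, 160.0]]
```

View pics/p4.png

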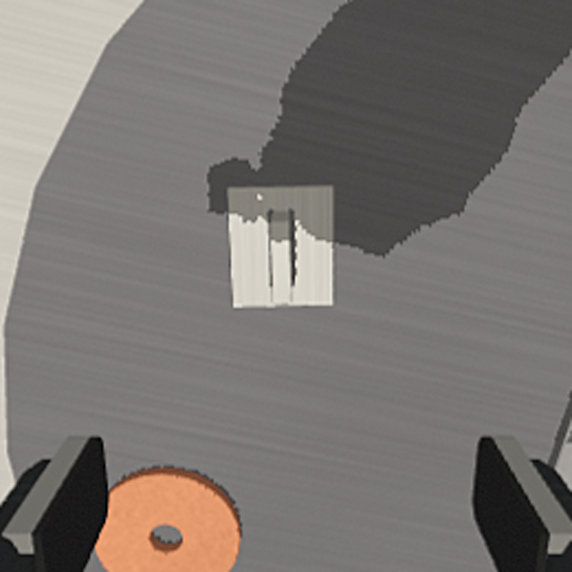

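Bracket base corners, full image: (294,145), (341,144), (341,199), (296,199). That is about 2 mm off the prediction in tool x and 1° in yaw.

```bash
python3 - <<'E'
from h import *
W=cal('wrist');c=np.array([onz(W,(x/2.2+190,y/2.2+60),.018) for x,y in((228,187),(333,186),(332,305),(233,307))])
print(c.mean(0)); 
for i in range(4): d=c[(i+1)%4]-c[i];print(np.degrees(np.arctan2(d[1],d[0])).round(1))
m=c.mean(0);delta([m[0],m[1],.032],Ro.from_euler('xyz',[-90,0,104],degrees=True))
E
```

```text
[ 0.49270563 -0.24351462  0.018     ]
103.6
13.8
-75.8
-166.3
shift [-0.0049  0.218   0.0011] turn [ 0.0005 -0.0158 -0.0003]
```

```bash
python3 -m crank '-.005 .05 .001 0 -.014 0;-.005 .1 .001 0 -.014 0;-.005 .15 .001 0 -.014 0;-.005 .185 .001 0 -.014 0;-.005 .205 .001 0 -.014 0;-.005 .215 .001 0 -.014 0;-.005 .2175 .001 0 -.014 0;-.005 .2175 .001 0 -.014 0'
python3 -m crank '0 0 0 0 0 0;0 0 0 0 0 0;0 0 0 0 0 0;0 0 0 0 0 0;0 0 0 0 0 0;0 0 0 0 0 0;0 0 0 0 0 0;0 0 0 0 0 0' 1 80
python3 - <<'E'
from h import *
o=bot.get_obs();print(o['ee_pos'],o['tcp_rot'],o['wrist_force'],o['torque'])
E
```

```text
time: 11.35
ee_pos: [0.493, -0.2444, 0.0331]
tcp_rot: [-90.1, 0.0, 103.9]
wrist_force: [-0.3, 0.6, -0.1]
opening: 0.0857
time: 12.15
ee_pos: [0.4924, -0.2447, 0.0323]
tcp_rot: [-90.0, 0.0, 103.8]
wrist_force: [-1.4, 0.0, 4.7]
opening: 0.0086
[ 0.49244065 -0.24471932  0.03234643] [-9.00198065e+01  2.34239137e-02  1.03811928e+02] [-1.35358981  0.03838547  4.7288942 ] [-0.01117526  0.12841009 -0.08348473]
```

```bash
cat >> h.py <<'E'
YAW=3.2; CEN=np.array([.602,.039])
def stage(th,out=0.,yaw=YAW,cen=CEN):
    "TCP position and tool orientation with the underside `out` above the face centre"
    B=Ro.from_euler('z',yaw,degrees=True);S=B*Ro.from_euler('y',-th,degrees=True)
    F=np.r_[cen,.01]+B.apply([-.04,0,.05])+S.apply([.06,0,.006])
    R=S*Ro.from_euler('z',90,degrees=True)*Ro.from_euler('x',-90,degrees=True)
    return F+S.apply([0,0,out+.0223]),R
def ft(th=36):
    o=bot.get_obs();S=Ro.from_euler('z',YAW,degrees=True)*Ro.from_euler('y',-th,degrees=True)
    print('t',round(o['time'],2),'F stage',S.inv().apply(o['wrist_force']).round(1),'M stage',S.inv().apply(o['torque']).round(3),'op',round(o['opening'],4),
     'p-target',S.inv().apply(np.array(o['ee_pos'])-stage(th)[0]).round(4),'rot err deg',np.degrees(S.inv().apply((tool()[1]*stage(th)[1].inv()).as_rotvec())).round(2))
E
python3 -m crank '0 -.01 0 0 0 0;0 -.03 0 0 0 0;0 -.06 0 0 0 0;0 -.1 0 0 0 0;0 -.14 0 0 0 0;0 -.18 0 0 0 0;0 -.2 0 0 0 0;0 -.2 0 0 0 0'
python3 - <<'E'
from h import *
ft(); p,R=stage(36,.06);print(p);delta(p,R);delta([.56,.037,.235],stage(0)[1])
E
```

```text
time: 12.95
ee_pos: [0.4931, -0.245, 0.2352]
tcp_rot: [-90.2, 0.2, 103.8]
wrist_force: [-0.3, 0.2, -3.7]
opening: 0.0086
t 12.95 F stage [-2.5  0.2 -2.8] M stage [-0.012 -0.021  0.059] op 0.0086 p-target [-0.0254 -0.2774  0.1632] rot err deg [ 3.19 35.68 10.31]
[0.55870719 0.03657956 0.16670332]
shift [ 0.2579  0.0683 -0.1307] turn [-0.6227  0.18    0.0557]
shift [ 0.2578 -0.     -0.1323] turn [ 0.0038  0.1854 -0.0026]
```

```bash
python3 -m crank '.045 0 -.022 0 .06 0;.09 0 -.045 0 .12 0;.13 0 -.066 0 .185 0;.175 0 -.09 0 .185 0;.22 0 -.112 0 .185 0;.258 0 -.132 0 .185 0;.258 0 -.132 0 .185 0;.258 0 -.132 0 .185 0'
python3 -m crank '0 0 0 -.13 0 0;0 0 0 -.26 0 0;0 0 0 -.39 0 0;0 0 0 -.52 0 0;0 0 0 -.628 0 0;0 0 0 -.628 0 0;0 0 0 -.628 0 0;0 0 0 -.628 0 0'
python3 - <<'E'
from h import *
ft();print(bot.get_obs()['q'].round(0)); p,R=stage(36,.02);print(p);delta(p,R)
W,im=snap('wrist','w6');S,b=snap('scene','s6')
P,_=stage(36); 
for C in(W,S): print([proj(C,stage(36)[0]+(stage(36)[1]).apply([sx*.06,.0223,-sy*.06])).round(0).tolist() for sx,sy in((1,1),(-1,1),(-1,-1),(1,-1))])
cv2.imwrite('pics/p5.png',np.hstack([cv2.resize(im[40:340,170:470],(400,400)),cv2.resize(b[140:300,310:470],(400,400),interpolation=cv2.INTER_CUBIC)])[:,:,::-1])
E
```

```text
time: 13.75
ee_pos: [0.5583, 0.0385, 0.2299]
tcp_rot: [-89.8, 0.0, 93.4]
wrist_force: [-0.1, 0.2, -4.4]
opening: 0.0088
time: 14.55
ee_pos: [0.5597, 0.0369, 0.2332]
tcp_rot: [-125.9, 0.0, 93.2]
wrist_force: [0.3, 0.1, -2.5]
opening: 0.0087
t 14.55 F stage [-1.2  0.1 -2.2] M stage [-0.01   0.895  0.02 ] op 0.0087 p-target [0.0398 0.0003 0.1132] rot err deg [-0.03  0.06 -0.02]
[  4. -29. -28.  55.  -1.   1.]
[0.58218194 0.037892   0.13434264]
shift [-0.0003  0.0932  0.0397] turn [-0.0011 -0.0004 -0.0005]
[[383.0, 215.0], [261.0, 215.0], [251.0, 83.0], [392.0, 83.0]]
[[388.0, 251.0], [342.0, 237.0], [356.0, 234.0], [399.0, 247.0]]
```

View pics/p5.png

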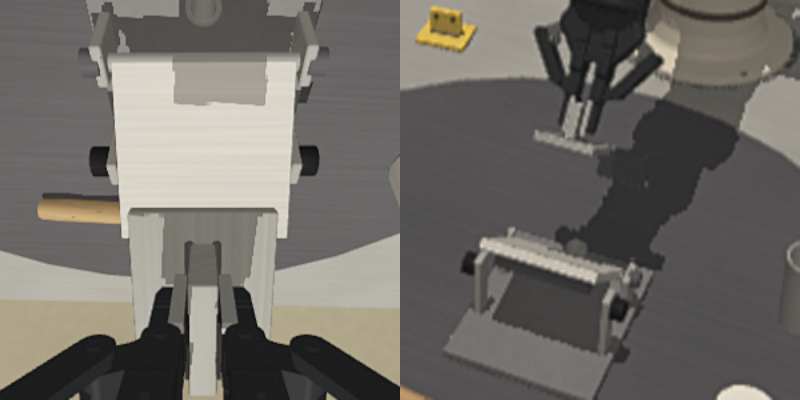

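```bash
python3 -m crank '.001 0 .02 0 0 0;.001 0 .0397 0 0 0;.001 .03 .0397 0 0 0;.001 .06 .0397 0 0 0;.001 .085 .0397 0 0 0;.001 .1 .0397 0 0 0;.001 .105 .0397 0 0 0;.001 .105 .0397 0 0 0'
python3 -c "from h import *;ft()"
python3 -m crank '0 .001 0 0 0 0;0 .002 0 0 0 0;0 .003 0 0 0 0;0 .004 0 0 0 0;0 .004 0 0 0 0'
python3 -c "from h import *;ft()"
```

```text
time: 15.45
ee_pos: [0.5886, 0.0401, 0.123]
tcp_rot: [-125.8, 0.0, 93.2]
wrist_force: [-0.6, -1.1, -3.5]
opening: 0.0089
t 15.45 F stage [-2.5 -1.1 -2.5] M stage [ 0.009  0.931 -0.022] op 0.0089 p-target [-0.0014  0.0019  0.007 ] rot err deg [0.01 0.15 0.02]
time: 15.95
ee_pos: [0.5907, 0.0403, 0.1208]
tcp_rot: [-126.0, 0.0, 93.2]
wrist_force: [-0.1, 0.9, -2.5]
opening: 0.0088
t 15.95 F stage [-1.5  0.9 -2. ] M stage [0.017 0.986 0.042] op 0.0088 p-target [-0.001   0.0019  0.004 ] rot err deg [ 0.01 -0.01  0.02]
```

```bash
python3 -m crank '0 .0005 .001 0 0 0;0 .001 .001 0 0 0;0 .0015 .001 0 0 0;0 .002 .001 0 0 0;0 .002 .001 0 0 0'
python3 -c "from h import *;ft()"
python3 -m crank '0 .0005 0 0 0 0;0 .001 0 0 0 0;0 .001 0 0 0 0'
python3 -c "from h import *;ft()"
```

```text
time: 16.45
ee_pos: [0.5907, 0.0403, 0.12]
tcp_rot: [-126.0, -0.0, 93.2]
wrist_force: [-24.4, -2.5, 13.7]
opening: 0.0087
t 16.45 F stage [-11.8  -1.2  25.5] M stage [ 0.076  2.074 -0.018] op 0.0087 p-target [-0.0014  0.0019  0.0034] rot err deg [ 0.01 -0.04  0.01]
time: 16.75
ee_pos: [0.5909, 0.0402, 0.1193]
tcp_rot: [-126.0, 0.0, 93.2]
wrist_force: [-32.1, -3.2, 18.4]
opening: 0.0092
t 16.75 F stage [-15.3  -1.4  33.8] M stage [-0.032  2.635 -0.066] op 0.0092 p-target [-0.0017  0.0018  0.0026] rot err deg [ 0.01 -0.01  0.01]
```

```bash
python3 -m crank '0 0 .0005 0 0 0;0 0 .0005 0 0 0;0 0 .0005 0 0 0'
python3 -c "from h import *;ft();ft()"
python3 -m crank '0 0 .0005 0 0 0;0 0 .0005 0 0 0;0 0 .0005 0 0 0'
python3 -c "from h import *;ft()"
```

```text
time: 17.05
ee_pos: [0.5909, 0.0402, 0.1192]
tcp_rot: [-126.1, 0.0, 93.2]
wrist_force: [-27.2, -1.8, 17.2]
opening: 0.0092
t 17.05 F stage [-11.9  -0.3  29.9] M stage [-0.047  2.188 -0.058] op 0.0092 p-target [-0.0017  0.0018  0.0026] rot err deg [ 0.   -0.06  0.01]
t 17.05 F stage [-11.9  -0.3  29.9] M stage [-0.047  2.188 -0.058] op 0.0092 p-target [-0.0017  0.0018  0.0026] rot err deg [ 0.   -0.06  0.01]
time: 17.35
ee_pos: [0.5909, 0.0402, 0.1192]
tcp_rot: [-126.1, -0.0, 93.2]
wrist_force: [-23.6, -1.6, 15.1]
opening: 0.0084
t 17.35 F stage [-10.2  -0.3  26.2] M stage [-0.051  1.718 -0.003] op 0.0084 p-target [-0.0017  0.0019  0.0026] rot err deg [ 0.01 -0.11  0.01]
```

```bash
python3 -m crank '0 -.001 0 0 0 0;0 -.003 0 0 0 0;0 -.004 0 0 0 0;0 -.004 0 0 0 0;0 -.004 0 0 0 0'
python3 -c "
from h import *
ft(); ft(38); p,R=stage(38,.004);delta(p,R)
W,im=snap('wrist','w7')
cv2.imwrite('pics/p6.png',cv2.resize(im[60:320,190:450],(572,572),interpolation=cv2.INTER_CUBIC)[:,:,::-1])"
```

```text
time: 17.85
ee_pos: [0.5883, 0.0401, 0.1197]
tcp_rot: [-125.9, 0.0, 93.2]
wrist_force: [0.2, -0.2, -2.6]
opening: 0.0089
t 17.85 F stage [-1.4 -0.2 -2.2] M stage [-0.005  0.976 -0.001] op 0.0089 p-target [-0.0036  0.0019  0.0045] rot err deg [0.01 0.05 0.02]
t 17.85 F stage [-1.5 -0.2 -2.2] M stage [-0.005  0.976 -0.001] op 0.0089 p-target [-0.0025  0.0019  0.0025] rot err deg [0.01 2.05 0.02]
shift [-0.0019 -0.0016 -0.0024] turn [-0.0359  0.0003  0.0002]
```

View pics/p6.png

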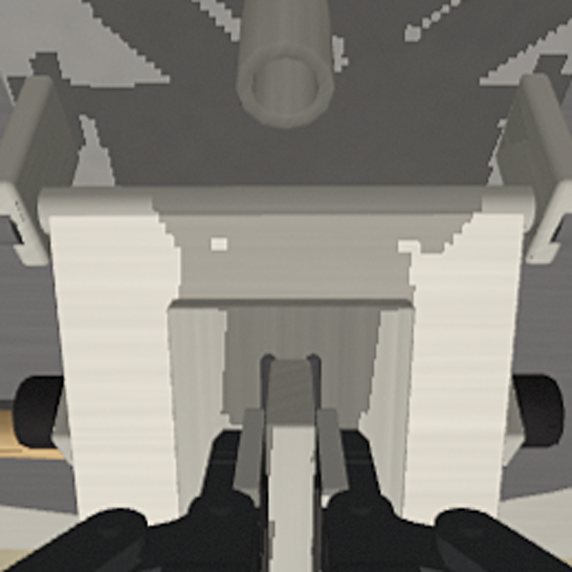

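The bracket is square with the stage and sits about 1.4 mm to the right: its base centre is at column 291 against 287 for the stage. I'll correct that, tilt to 38° and feel again.

```bash
python3 -c "
from h import *
W=cal('wrist')
for th in(36,38):
  P,R=stage(th);S=R*Ro.from_euler('x',90,degrees=True)*Ro.from_euler('z',-90,degrees=True);F=P-S.apply([0,0,.0223])
  for q,out in(((287,213),0),((291,300),.0105),((291,307),.0105),((287,200),0)):
    o,d=ray(W,(q[0]/2.2+190,q[1]/2.2+60));n=S.apply([0,0,1]);X=o+d*((F+n*out-o)@n)/(d@n);print(th,q,S.inv().apply(X-F).round(4))
"
python3 -m crank '-.0014 -.0016 -.0024 -.036 0 0;-.0014 -.0016 -.0024 -.036 0 0;-.0014 -.0016 -.0024 -.036 0 0;-.0014 -.0016 -.0024 -.036 0 0'
python3 -c "from h import *;ft(38)"
python3 -m crank '0 .0005 0 0 0 0;0 .001 0 0 0 0;0 .0015 0 0 0 0;0 .0015 0 0 0 0'
python3 -c "from h import *;ft(38)"
python3 -m crank '0 .0005 0 0 0 0;0 .001 0 0 0 0;0 .001 0 0 0 0'
python3 -c "from h import *;ft(38)"
```

```text
36 (287, 213) [-0.0579  0.0008 -0.    ]
36 (291, 300) [-0.0385  0.0018  0.0105]
36 (291, 307) [-0.0368  0.0018  0.0105]
36 (287, 200) [-0.0612  0.0008 -0.    ]
38 (287, 213) [-0.0577  0.0008 -0.    ]
38 (291, 300) [-0.0382  0.0018  0.0105]
38 (291, 307) [-0.0364  0.0018  0.0105]
38 (287, 200) [-0.0609  0.0008  0.    ]
time: 18.3
ee_pos: [0.5896, 0.0388, 0.1228]
tcp_rot: [-128.0, -0.0, 93.2]
wrist_force: [-0.6, 0.3, -3.2]
opening: 0.0091
t 18.3 F stage [-2.4  0.3 -2.2] M stage [-0.046  1.004 -0.01 ] op 0.0091 p-target [0.0004 0.0005 0.0042] rot err deg [ 0.01 -0.01  0.01]
time: 18.7
ee_pos: [0.5905, 0.0388, 0.1215]
tcp_rot: [-128.0, 0.0, 93.2]
wrist_force: [-0.0, 0.3, -3.5]
opening: 0.0087
t 18.7 F stage [-2.1  0.3 -2.7] M stage [0.028 0.943 0.052] op 0.0087 p-target [0.0003 0.0005 0.0026] rot err deg [ 0.01 -0.03  0.02]
time: 19.0
ee_pos: [0.5911, 0.0389, 0.1208]
tcp_rot: [-128.0, -0.0, 93.2]
wrist_force: [0.1, -0.2, -2.9]
opening: 0.0091
t 19.0 F stage [-1.7 -0.2 -2.3] M stage [-0.021  1.012  0.023] op 0.0091 p-target [0.0003 0.0005 0.0017] rot err deg [ 0.01 -0.04  0.01]
```

```bash
for i in 1 2 3; do python3 -m crank '0 .0003 0 0 0 0;0 .0006 0 0 0 0;0 .0006 0 0 0 0' >/dev/null
python3 -c "from h import *;ft(38)"; done
```

```text
t 19.3 F stage [-2.2  0.6 -2.7] M stage [-0.024  1.03   0.005] op 0.009 p-target [0.0004 0.0005 0.0011] rot err deg [ 0.01 -0.04  0.02]
t 19.6 F stage [-2.  -0.1 -3.6] M stage [0.044 0.965 0.022] op 0.0087 p-target [0.0004 0.0005 0.0005] rot err deg [ 0.01 -0.04  0.02]
t 19.9 F stage [-1.7 -0.4 -2.5] M stage [-0.015  0.925  0.045] op 0.0086 p-target [ 0.0004  0.0005 -0.0001] rot err deg [ 0.01 -0.05  0.02]
```

```bash
for i in 1 2 3; do python3 -m crank '0 .0003 0 0 0 0;0 .0006 0 0 0 0;0 .0006 0 0 0 0' >/dev/null
python3 -c "from h import *;ft(38)"; done
```

```text
t 20.2 F stage [-6.6 -0.3  8.2] M stage [-0.002  1.698 -0.06 ] op 0.0087 p-target [ 0.0004  0.0005 -0.0002] rot err deg [ 0.01 -0.03  0.02]
t 20.5 F stage [-11.8   0.1  20.6] M stage [-0.055  2.446 -0.021] op 0.0088 p-target [ 0.0003  0.0005 -0.0003] rot err deg [ 0.01 -0.01  0.02]
t 20.8 F stage [-16.1  -1.3  34.7] M stage [ 0.042  3.304 -0.017] op 0.0089 p-target [ 0.0004  0.0005 -0.0003] rot err deg [ 0.01 -0.    0.02]
```

Contact came 1.6 mm or more later at 38°, so the stage is steeper than 36°. Next I'll rock the tilt under light pressure and watch the moment.

```bash
python3 -m crank '0 -.0006 0 0 0 0;0 -.0009 0 0 0 0;0 -.0009 0 0 0 0' >/dev/null
python3 -c "from h import *;ft(38)"
for i in 1 2 3 ; do python3 -m crank '0 0 .0002 -.0087 0 0;0 0 .0002 -.0087 0 0;0 0 .0002 -.0087 0 0' >/dev/null
python3 -c "from h import *;ft(38)"; done
```

```text
t 21.1 F stage [-8.4 -0.1 14.9] M stage [-0.034  1.97   0.048] op 0.009 p-target [ 0.0003  0.0005 -0.0002] rot err deg [ 0.01 -0.03  0.01]
t 21.4 F stage [-6.2  0.2 11.4] M stage [-0.01   2.195  0.045] op 0.0089 p-target [ 0.0004  0.0005 -0.0003] rot err deg [ 0.01 -0.55  0.02]
t 21.7 F stage [-4.5 -0.1 10.4] M stage [-0.045  2.056  0.041] op 0.0088 p-target [ 0.0005  0.0005 -0.0002] rot err deg [ 0.01 -1.08  0.01]
t 22.0 F stage [-5.5 -1.1 13.4] M stage [-2.500e-02  2.361e+00 -1.000e-03] op 0.0088 p-target [ 0.0004  0.0005 -0.    ] rot err deg [ 0.01 -1.58  0.02]
```

The moment saturates towards the upper edge at 36° and the lower edge from 38.5°. It is balanced near 38.2°, so I'll return there and press.

```bash
python3 -m crank '0 0 -.0005 .024 0 0;0 0 -.0005 .024 0 0;0 0 -.0005 .024 0 0' >/dev/null
python3 -c "from h import *;ft(38)"
python3 -m crank '0 .0005 0 0 0 0;0 .0009 .0003 0 0 0;0 .0009 .0003 0 0 0;0 .0009 .0003 0 0 0' >/dev/null
python3 -c "from h import *;ft(38)"
```

```text
t 22.3 F stage [-7.3 -0.3 12.7] M stage [ 0.002  1.643 -0.075] op 0.0088 p-target [ 0.0007  0.0005 -0.0002] rot err deg [ 0.01 -0.18  0.02]
t 22.7 F stage [-11.8   0.3  27.7] M stage [ 0.048  2.487 -0.037] op 0.0092 p-target [ 0.0007  0.0005 -0.0003] rot err deg [ 0.01 -0.21  0.01]
```

```bash
python3 -m crank '0 .0003 .0005 -.002 0 0;0 .0004 .0006 -.002 0 0;0 .0004 .0006 -.002 0 0;0 .0004 .0006 -.002 0 0' >/dev/null
python3 - <<'E'
from h import *
ft(38)
W,im=snap('wrist','w8');S,b=snap('scene','s8')
cv2.imwrite('pics/p7.png',np.hstack([cv2.resize(im[60:320,190:450],(400,400)),cv2.resize(b[150:310,340:500],(400,400),interpolation=cv2.INTER_CUBIC)])[:,:,::-1])
for x in range(4): ft(38); vision.camera('top')
E
```

```text
t 23.1 F stage [-12.4   0.3  33. ] M stage [-0.034  2.587 -0.035] op 0.0092 p-target [ 0.0007  0.0005 -0.0003] rot err deg [ 0.01 -0.38  0.02]
t 23.2 F stage [-12.1  -0.5  32.1] M stage [0.024 2.578 0.033] op 0.0087 p-target [ 0.0007  0.0005 -0.0003] rot err deg [ 0.01 -0.38  0.01]
t 23.25 F stage [-11.7  -0.2  32.1] M stage [-0.008  2.554  0.033] op 0.009 p-target [ 0.0007  0.0005 -0.0003] rot err deg [ 0.01 -0.38  0.01]
t 23.3 F stage [-12.6  -1.1  32.4] M stage [-0.033  2.633  0.003] op 0.009 p-target [ 0.0007  0.0005 -0.0003] rot err deg [ 0.01 -0.38  0.02]
t 23.35 F stage [-12.1   0.   32.6] M stage [-0.022  2.549  0.045] op 0.0091 p-target [ 0.0007  0.0005 -0.0003] rot err deg [ 0.01 -0.38  0.02]
```

View pics/p7.png

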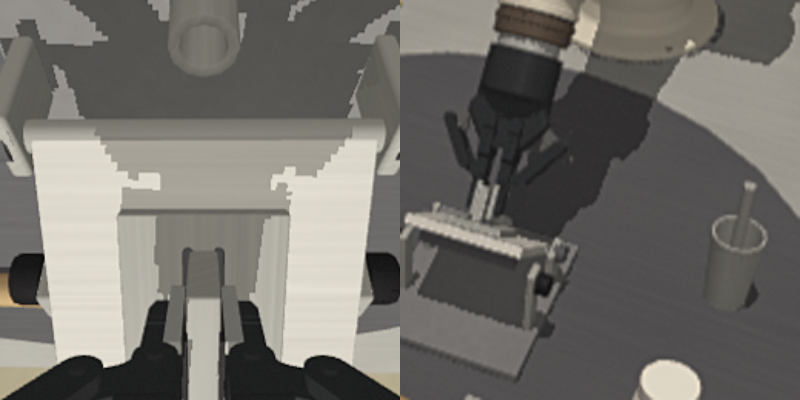

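The pin stands in the cup at right-half px (745,185–250). Its lean matches how vertical lines appear in that view. The bracket base spans columns 118–289 on a stage spanning 33–377, so it is centred and square.

```bash
python3 -c "from h import *;print(bot.job_done())"
```

```text
the job is handed in; nothing more can be done
None
```

The pin stands in the cup and the bracket is pressed on the middle of the sloped stage, still gripped. I handed the job in at about 23.4 s.

- **Pin:** I lifted it out of the tube and stood it in the cup. The floor contact was felt at about 8 N and eased before release. The last scene picture still shows it upright.
- **Bracket:** I gripped the grey bracket by its lug at 80 N. My camera estimate of the slope was 36°, but feeling for contact disagreed. At 36° the upper edge touched first, and from 38.5° up the lower edge did. I settled at about 38.4°.
- **Last checks:**
  - The normal press held steady at about 32 N, with about 12 N along the slope.
  - The load fell within the base, near its middle.
  - The bracket was centred within about 1 mm across the stage and square by eye.

**Less certain:**
- Flushness rests on the moment balance. I inferred the moment's reference point (about 0.2 m behind the contact) from the readings; it was not given.
- Position along the slope was checked only from one wrist view and my fixture model, to about 2 mm.
- I did not measure the stage's tilt, the hammer, the jar or the wheel afterwards. The press was well below the hinge's friction, and I saw no contact with the others.

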